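# Centre-punch the bracket blank

### The job

Centre-punch the bracket blank that is still to be drilled, the one with the scribed white cross: pick up the spring-loaded centre punch by its barrel, stand it upright on the cross and press it straight down until its spring snaps and the barrel is fully down. Then let go and leave the punch standing there on the cross with its barrel sprung back up, and the blank lying where it was.

Things in the scene. Friction and masses are not known exactly. Their poses are not given: they have to be found in the camera images.
- punch_grip (a point): Centre of the barrel of the centre punch, where to grip it: a round knurled aluminium sleeve, diameter 26, 58 long (25 to 83 mm above the foot's underside), under a red cap (diameter 29, top at 98 mm). The punch, 0.35 kg, stands loose and upright on a steel ring foot 50 mm across. The point is on the axis, 60 mm above the foot's underside with the barrel up. z up; any yaw grips alike.
- punch_point (a point): Centre of the underside of the punch's ring foot, on the punch's axis, just under its steel point; this is what goes on the cross. z is up along the punch.
- punch_barrel (a joint): How far the barrel is pushed down on the foot, in m: 0 = up (as it stands), 0.014 = at its hard stop. A hidden spring resists with about 7 N at first and up to 14 N at 4 mm, then gives way and snaps through: 7 N at 10 mm, about 2 N just before the stop. Let go, the barrel springs back up to 0. Lifted by the barrel, the foot comes along.
- blank_mark (a point): Scribed cross on the blank to be punched, 8 mm above the worktop: a loose flat aluminium plate 100 x 80 x 8 mm with blue dye, a white cross in a small circle and two small holes at one end. The cross is on the long centre line (x axis), 8 mm from the plate's centre away from the holes; z up. A second, similar blank with a 16 mm drilled hole in place of the cross is not the one.

How it is judged:
By the outcome, as a careful person would: the job done as asked, in the order asked, and still so for the second after the job is handed in, with the robot touching nothing.
It also fails if it takes over 45 s, if anything falls off the work surface, if the arm or the gripper's body presses on something with over 40 N, if the wrist force passes 120 N, or if a joint passes its speed limit or range.

### The arm

A 6-joint arm with a two-finger parallel gripper is mounted at the origin on a cart in front of the work surface, level with it; the furniture and walls round the work are solid. World frame = base frame: x ahead of the robot, y to its left, z up, the work surface at z = 0. Lengths are in m, angles in degrees, forces in N, time in s.
With the tool pointing down it reaches from about 0.4 to 0.825 m from the base axis. Payload 7 kg.
Tool frame: the origin (TCP) lies midway between the tips of the shut fingers; the grasp point (between the pads) lies 19 mm behind it; z points along the fingers, y is the direction in which the jaws open and shut (so a half turn about z gives the same grasp; the last joint's range is limited). The gripper opens to 88 mm and grips with 3 to 60 N. Pads are 19 mm wide; open, the fingers measure 130 mm over their backs; the gripper's body (78 mm by 193 mm) begins 47 mm behind the grasp point.
Start: joints at [92.424, 20.546, 0.682, 0, -70.136, -16.507], TCP at [0.164, 0.655, 0.227] pointing down, gripper open.
Joint ranges: [-176.03, 176.03], [-82.01, 121.73], [-58.28, 71.71], [-173.87, 95.51], [-174.79, -0.11], [-173.66, 173.66]. Speed limits (degrees/s): [136.94, 136.94, 172.46, 180, 180, 180].

### API

Orientations are given as a 3x3 rotation matrix whose columns are the frame's x, y, z axes.
In Python, from rig import robot gives the robot as it stands. Calls block until the motion is done:
- robot.goto(position, orientation): joint-space move of the TCP to a pose.
- robot.servo_line(position, ori=None, speed=0.15): straight line of the TCP; ori=None keeps the orientation; speed is the mean speed in m/s.
- robot.movej(angles): joint-space move.
- robot.move_gripper(opening): opening from 0.0 (shut) to 1.0 (fully open); the grip force is fixed at half the most; returns when the fingers have stopped.
- robot.dwell(seconds).
- robot.ik(position, orientation): joint angles nearest the present ones, or None.
- robot.grab_frame(name): name is "scene" or "top" or "wrist"; returns (picture, depth): 420x560x3 uint8, red, green, blue; 420x560 float32, m along the optical axis (not along the pixel's ray), 0 where there is no reading.
- robot.camera_info(name): a dict with "vfov" (degrees; the focal length in pixels is half the picture's height over the tangent of half this angle, whatever the lens; pixels are square), "cx", "cy" (the principal point, pixels), "view" (4x4, takes a point from world to camera coordinates); the wrist camera has in their place "T_tool_cam" (4x4, takes a point from camera to tool coordinates, whose origin is the TCP and whose axes are the flange's). Camera axes: x right, y down, z forward; pixel columns grow to the right and rows downward; lengths in m; the calibration is good to about 2 mm. The wrist camera is an equidistant fisheye: a pixel r from the principal point sees the ray r / f radians off the axis. A picture is of the moment at which its call begins: read the wrist's pose just before it. camera_info takes no time and is no camera call.
A pose or a line that the arm cannot do raises robot.Unreachable and nothing moves.
- robot.job_done(): hands the job in, once; it reports no verdict.
Readings, each from a call of its own:
- robot.read_t(): time.
- robot.read_qpos(): joint angles.
- robot.read_qvel(): joint speeds.
- robot.read_effort(): joint torques, N m.
- robot.read_position(): TCP position.
- robot.read_tcp_rot(): TCP orientation.
- robot.read_force(): force on the tool from outside, world axes, zero at the start.
- robot.read_ft_torque(): the same for the moment, N m.
- robot.read_grip_width(): opening from 0.0 (shut) to 1.0 (fully open).
Only numpy, scipy, OpenCV 4.12 (cv2) and the standard library are available. Lean on these libraries where they do the work, as an engineer would, in place of code of your own. Each camera call takes 0.05 s, during which the arm holds its last target.

## Working session

There is one attempt and no reset: what is moved stays moved. The work goes in short steps, each a Python script; the robot and the scene stay as the last script left them, time stands still between calls to the robot, and variables do not carry over. Pictures are saved under pics/ and viewed, and the job is handed in when it is done.

```bash
mkdir -p pics; ls
python3 - <<'E'
from rig import robot
import cv2,numpy as np
for n in ["scene","top","wrist"]:
    p,d=robot.grab_frame(n); cv2.imwrite(f"pics/{n}0.png",p[:,:,::-1]); np.savez(f"pics/{n}0.npz",p=p,d=d)
    print(n,robot.camera_info(n))
print(robot.read_t(),robot.read_position(),robot.read_tcp_rot(),robot.read_force())
E
```

```text
pics
scene {'vfov': 42.27273336628572, 'cx': 271.3881491597468, 'cy': 199.8721217047987, 'view': array([[-4.69428430e-01, -8.82970444e-01,  3.79425092e-04,
         4.74381031e-02],
       [-6.17180723e-01,  3.27814803e-01, -7.15279952e-01,
         4.19696795e-01],
       [ 6.31446676e-01, -3.36006918e-01, -6.98837926e-01,
         5.12164132e-01],
       [ 0.00000000e+00,  0.00000000e+00,  0.00000000e+00,
         1.00000000e+00]])}
top {'vfov': 48.78031640630014, 'cx': 272.46411124483194, 'cy': 206.9412492362176, 'view': array([[-0.12423303, -0.99223938, -0.00521304, -0.14160623],
       [-0.96226118,  0.12175824, -0.24336877,  0.52910293],
       [ 0.2421148 , -0.02521814, -0.96991983,  0.79072318],
       [ 0.        ,  0.        ,  0.        ,  1.        ]])}
wrist {'vfov': 65.70646984690485, 'cx': 279.1378411652693, 'cy': 205.52005960456256, 'T_tool_cam': array([[-1.95409335e-03, -9.60030962e-01, -2.79887000e-01,
         7.50939680e-02],
       [ 9.99997055e-01, -2.27874914e-03,  8.34558712e-04,
         2.67868991e-05],
       [-1.43899446e-03, -2.79884545e-01,  9.60032588e-01,
        -1.58169784e-01],
       [ 0.00000000e+00,  0.00000000e+00,  0.00000000e+00,
         1.00000000e+00]])}
0.15 [0.16417523 0.65435337 0.2258321 ] [[ 9.69922921e-01 -2.43412183e-01 -1.91400360e-04]
 [-2.43412227e-01 -9.69922097e-01 -1.26993662e-03]
 [ 1.23474607e-04  1.27832982e-03 -9.99999175e-01]] [-0.21496427  0.01108473 -0.10446291]
```

View pics/scene0.png

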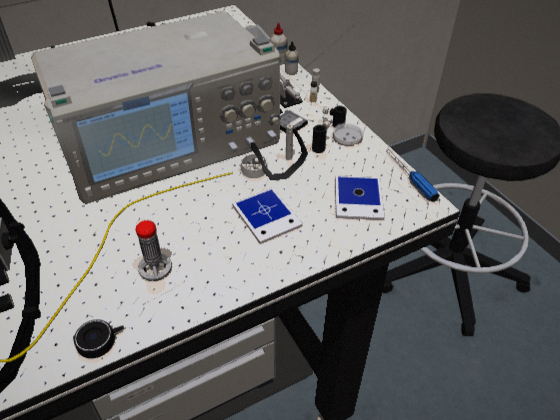

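View pics/top0.png

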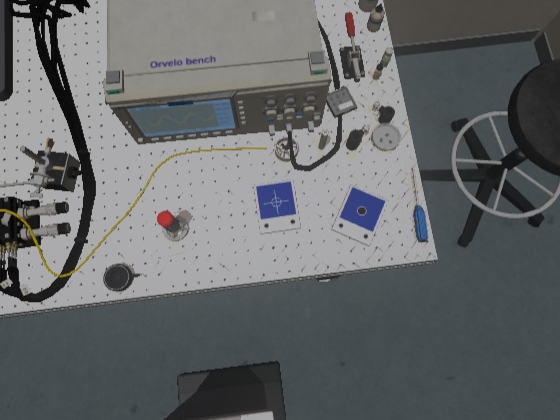

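View pics/wrist0.png

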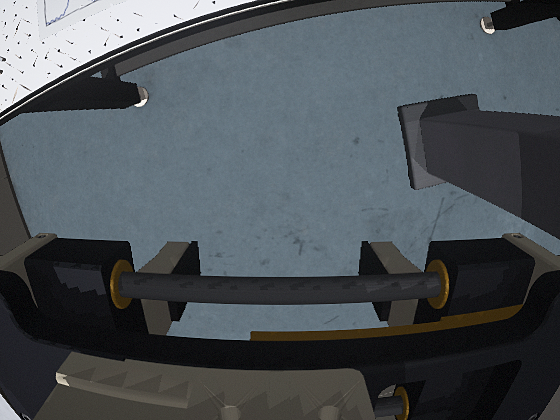

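The scene and top views show the punch (red cap) at scene (147,229) and top (165,218). The cross blank is at scene (265,210) and top (276,202). The drilled blank is to the right, at top (362,211). The wrist view shows only the floor.

```bash
cat > h.py <<'E'
import numpy as np,cv2
from rig import robot
def cast(n,uv,z):
    c=robot.camera_info(n);f=210/np.tan(np.radians(c['vfov']/2));V=c['view']
    d=np.array([(uv[0]-c['cx'])/f,(uv[1]-c['cy'])/f,1]);R=V[:3,:3].T;o=-R@V[:3,3];d=R@d
    return o+d*(z-o[2])/d[2]
def castw(uv,z,P,Rt):
    c=robot.camera_info('wrist');f=210/np.tan(np.radians(c['vfov']/2));T=c['T_tool_cam']
    v=np.array([uv[0]-c['cx'],uv[1]-c['cy']]);r=np.hypot(*v);th=r/f
    d=np.r_[np.sin(th)*v/max(r,1e-9),np.cos(th)];d=Rt@T[:3,:3]@d;o=P+Rt@T[:3,3]
    return o+d*(z-o[2])/d[2]
def cloud(n,d):
    c=robot.camera_info(n);f=210/np.tan(np.radians(c['vfov']/2));V=c['view']
    v,u=np.mgrid[:420,:560];X=np.stack([(u-c['cx'])/f*d,(v-c['cy'])/f*d,d],-1)
    return (X-V[:3,3])@V[:3,:3]
E
python3 - <<'E'
from h import *
for n in ['scene','top']:
    z=np.load(f'pics/{n}0.npz');p=z['p'].astype(int);d=z['d'];X=cloud(n,d)
    r=(p[...,0]>140)&(p[...,1]<70)&(p[...,2]<70)
    k,l,s,c=cv2.connectedComponentsWithStats(r.astype(np.uint8))
    for i in range(1,k):
        if s[i,4]>60:
            m=l==i;Q=X[m];print(n,'red',s[i],c[i],'ztop',np.percentile(Q[:,2],[5,50,95]));T=Q[Q[:,2]>.094];print(' top pts',len(T),(T.min(0)+T.max(0))/2 if len(T) else '')
    # foot ring cloud points
    b=(p[...,2]>100)&(p[...,0]<70)&(p[...,1]<90)
    k,l,s,c=cv2.connectedComponentsWithStats(b.astype(np.uint8))
    for i in range(1,k):
        if s[i,4]>300: print(n,'blue',s[i],c[i],cast(n,c[i],.008),'z',np.median(X[l==i][:,2]))
uv={'scene':(265,210),'top':(276.5,202)}
for n in uv: print(n,'cross',cast(n,uv[n],.008))
for n,b in {'scene':(225,180,310,250),'top':(245,170,310,240)}.items():
    p=np.load(f'pics/{n}0.npz')['p'][b[1]:b[3],b[0]:b[2]];cv2.imwrite(f'pics/{n}0c.png',cv2.resize(p[:,:,::-1],None,fx=8,fy=8,interpolation=0))
E
```

```text
scene red [136 221  20  14 218] [144.96788991 227.43577982] ztop [0.09329379 0.09697988 0.09943823]
 top pts 194 [0.23587812 0.02611241 0.37605848]
scene blue [338 177  42  28 951] [358.30494217 190.71819138] [ 0.49440561 -0.38067261  0.008     ] z 0.00877124295570727
scene blue [ 237  190   54   38 1040] [262.67980769 208.34230769] [ 0.53415028 -0.21362558  0.008     ] z 0.008703772012528373
top red [157 212  15  14 159] [164.01886792 218.47798742] ztop [0.09444588 0.09792016 0.10046023]
 top pts 156 [ 0.40733162 -0.09237808  0.4944851 ]
top blue [257 182  39  37 990] [275.47373737 199.78989899] [ 0.53525683 -0.2157844   0.008     ] z 0.009250106179563502
top blue [ 340  188   45   43 1051] [362.08277831 208.75166508] [ 0.49568742 -0.38279018  0.008     ] z 0.009364484271859366
scene cross [ 0.52883576 -0.21526685  0.008     ]
top cross [ 0.53050919 -0.21723023  0.008     ]
```

Run:
```python
from h import *
for n in ['scene','top']:
    z=np.load(f'pics/{n}0.npz');p=z['p'].astype(int);X=cloud(n,z['d'])
    r=(p[...,0]>140)&(p[...,1]<70)&(p[...,2]<70)
    b={'scene':(130,215,165,285),'top':(150,205,200,250)}[n]
    w=np.zeros_like(r);w[b[1]:b[3],b[0]:b[2]]=1
    Q=X[r&w&(abs(X[...,2]-.098)<.002)];print(n,np.median(Q,0),(np.percentile(Q,3,0)+np.percentile(Q,97,0))/2,len(Q))
    cv2.imwrite(f'pics/{n}0p.png',cv2.resize(z['p'][b[1]:b[3],b[0]:b[2],::-1],None,fx=8,fy=8,interpolation=0))
print(robot.ik([.41,.0,.2],np.diag([1,-1,-1.])))
```

```text
scene [ 0.50118778 -0.01106821  0.09779267] [ 0.50117592 -0.01110055  0.09788668] 145
top [ 0.50260813 -0.01267718  0.09808572] [ 0.50347284 -0.01298459  0.09793908] 117
[ 27.89190051  -4.32359337 -32.74432837   0.         -61.579265
  62.10809949]
```

View pics/top0c.png

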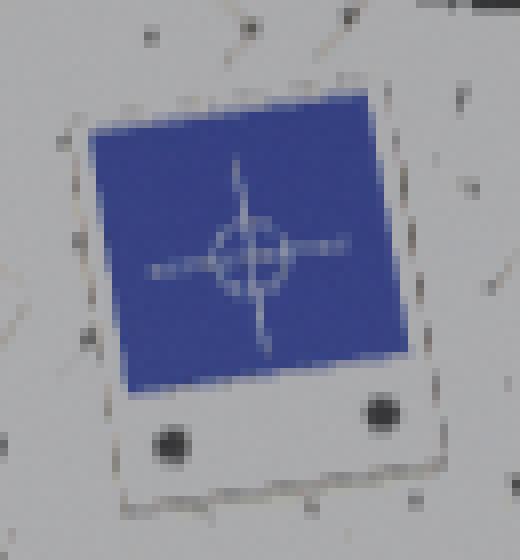

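View pics/scene0c.png

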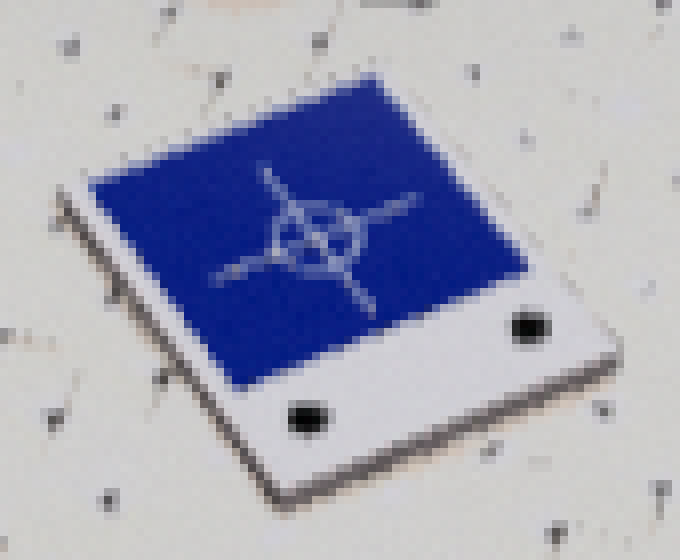

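Run:
```python
from h import *
print(cast('top',(276,201.5),.008),cast('scene',(264.25,209.25),.008))
for n in ['scene','top']:
    X=cloud(n,np.load(f'pics/{n}0.npz')['d']).reshape(-1,3)
    for c in [(.502,-.012),(.53,-.216)]:
        D=X[:,:2]-c
        for lo,hi in [(.02,.09),(.09,.5)]:
            m=(X[:,2]>lo)&(X[:,2]<hi)&(np.hypot(*D.T)>.03)&(np.hypot(*D.T)<.22)
            if not m.any(): continue
            a=np.degrees(np.arctan2(D[m,1],D[m,0]))//30*30;r=np.hypot(*D[m].T)
            print(n,c,lo,[(int(t),round(np.percentile(r[a==t],2),3),int((a==t).sum())) for t in np.unique(a)])
    s=(X[:,2]>.1)&(X[:,2]<.3)&(X[:,0]>.53)&(abs(X[:,1])<.3); print('scope xmin',np.percentile(X[s],[1,99],0))
```

```text
[ 0.53164887 -0.21637731  0.008     ] [ 0.53099959 -0.21497099  0.008     ]
scene (0.502, -0.012) 0.02 [(-60, np.float64(0.204), 441), (-30, np.float64(0.178), 1849), (0, np.float64(0.178), 1307), (30, np.float64(0.211), 74), (60, np.float64(0.187), 320), (90, np.float64(0.132), 10), (120, np.float64(0.119), 18)]
scene (0.502, -0.012) 0.09 [(-60, np.float64(0.204), 843), (-30, np.float64(0.178), 4380), (0, np.float64(0.178), 3229)]
scene (0.53, -0.216) 0.02 [(-90, np.float64(0.187), 99), (-60, np.float64(0.143), 701), (-30, np.float64(0.09), 1568), (0, np.float64(0.149), 1444), (30, np.float64(0.173), 1253), (90, np.float64(0.195), 541)]
scene (0.53, -0.216) 0.09 [(-60, np.float64(0.159), 680), (-30, np.float64(0.139), 3445), (0, np.float64(0.146), 3722), (30, np.float64(0.173), 2771), (90, np.float64(0.194), 262)]
scope xmin [[ 0.66792218 -0.29609732  0.10250992]
 [ 0.90562421  0.0511052   0.20524225]]
top (0.502, -0.012) 0.02 [(-60, np.float64(0.206), 175), (-30, np.float64(0.18), 707), (0, np.float64(0.18), 424), (30, np.float64(0.21), 49), (60, np.float64(0.185), 282), (90, np.float64(0.126), 24), (120, np.float64(0.117), 47)]
top (0.502, -0.012) 0.09 [(-60, np.float64(0.206), 401), (-30, np.float64(0.18), 2709), (0, np.float64(0.18), 1723)]
top (0.53, -0.216) 0.02 [(-90, np.float64(0.189), 69), (-60, np.float64(0.146), 479), (-30, np.float64(0.092), 856), (0, np.float64(0.151), 648), (30, np.float64(0.174), 492), (90, np.float64(0.191), 133)]
top (0.53, -0.216) 0.09 [(-60, np.float64(0.16), 594), (-30, np.float64(0.14), 3303), (0, np.float64(0.152), 3171), (30, np.float64(0.175), 1591), (90, np.float64(0.192), 201)]
scope xmin [[ 0.66838506 -0.29631542  0.10564826]
 [ 0.87776406  0.04707096  0.20657455]]
```

View pics/scene0p.png

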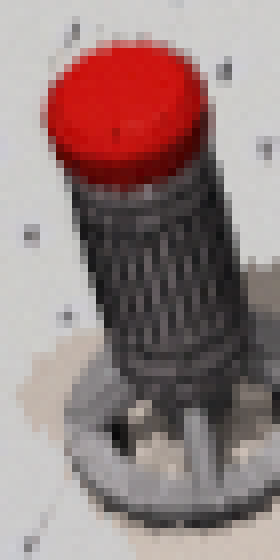

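Run:
```python
from h import *
A=np.diag([-1,1,-1.]);B=np.diag([1,-1,-1.])
for nm,R in [('A',A),('B',B)]:
  for p in [(.502,-.012,.041),(.502,-.012,.2),(.531,-.216,.2),(.531,-.216,.035)]:
    q=robot.ik(p,R);print(nm,p,None if q is None else np.round(q,1))
T=robot.camera_info('wrist')['T_tool_cam'];f=210/np.tan(np.radians(65.706/2));print(f)
# where camera axis hits distance
for L in (.158,.3,.4): print(T[:3,3]+T[:3,2]*L)
```

```text
A (0.502, -0.012, 0.041) [  21.1   16.3  -34.1   -0.   -39.6 -111.1]
A (0.502, -0.012, 0.2) [  21.1    5.3  -23.     0.   -61.7 -111.1]
A (0.531, -0.216, 0.2) [ -2.6  12.1 -14.7   0.  -63.2 -87.4]
A (0.531, -0.216, 0.035) [ -2.6  22.3 -25.4   0.  -42.4 -87.4]
B (0.502, -0.012, 0.041) [ 21.1  16.3 -34.1   0.  -39.6  68.9]
B (0.502, -0.012, 0.2) [ 21.1   5.3 -23.    0.  -61.7  68.9]
B (0.531, -0.216, 0.2) [ -2.6  12.1 -14.7   0.  -63.2  92.6]
B (0.531, -0.216, 0.035) [ -2.6  22.3 -25.4   0.  -42.4  92.6]
325.1951878968173
[ 0.03087182  0.00015865 -0.00648463]
[-0.00887213  0.00027715  0.12983999]
[-0.03686083  0.00036061  0.22584325]
```

Run:
```python
from h import *
for n in ['scene','top']:
    X=cloud(n,np.load(f'pics/{n}0.npz')['d']).reshape(-1,3)
    m=(X[:,1]>.06)&(X[:,0]>.2)&(X[:,0]<1)&(X[:,2]>.05);Q=X[m]
    for y in np.arange(.05,.9,.1):
        k=Q[abs(Q[:,1]-y-.05)<.05]
        if len(k)>5: print(n,round(y,2),len(k),np.percentile(k,[1,99],0).round(3).tolist())
```

```text
scene 0.15 38 [[0.63, 0.171, 0.05], [0.665, 0.18, 0.057]]
top 0.15 1502 [[0.524, 0.173, 0.051], [0.687, 0.247, 0.152]]
top 0.25 685 [[0.511, 0.251, 0.051], [0.608, 0.295, 0.088]]
```

```bash
cat >> h.py <<'E'
A=np.diag([-1,1,-1.])
def snap(name):
    P=np.array(robot.read_position());R=np.array(robot.read_tcp_rot())
    p,d=robot.grab_frame('wrist');cv2.imwrite(f'pics/{name}.png',p[:,:,::-1]);np.savez(f'pics/{name}.npz',p=p,d=d,P=P,R=R)
    return p,d,P,R
E
python3 - <<'E'
from h import *
try: robot.servo_line([.164,.6,.38],speed=.25)
except robot.Unreachable as e: print('unr',e)
print(robot.read_position())
try:
    robot.goto([.40,-.012,.36],A)
except robot.Unreachable as e: print('unr2',e)
robot.goto([.502,-.012,.26],A);print(robot.read_t());snap('w1')
robot.goto([.531,-.216,.22],A);print(robot.read_t());snap('w2')
E
```

```text
[0.16377856 0.59967102 0.37938347]
3.9083
4.8083
```

View pics/w1.png

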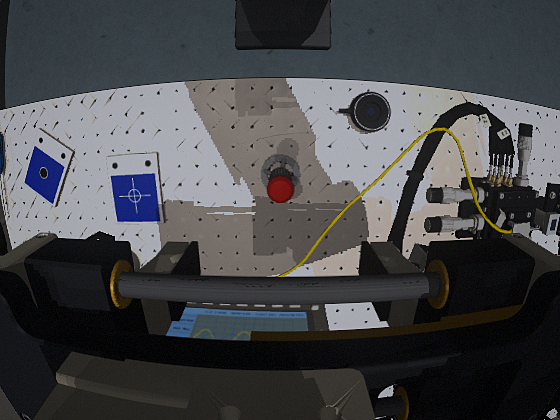

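View pics/w2.png

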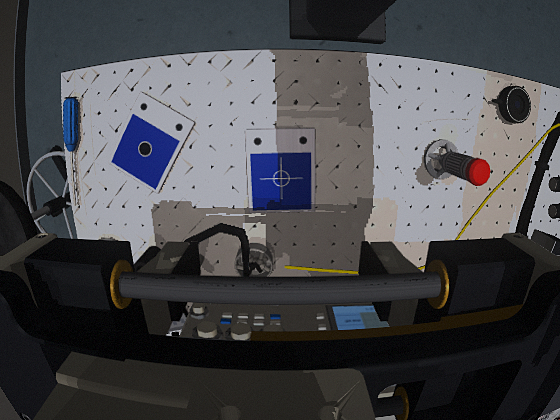

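In w1 the punch cap is at about (281,189), with the foot at (280,168) just above it. In w2 the cross is at about (281,178). The holes are at the robot end.

Run:
```python
from h import *
z=np.load('pics/w1.npz');p=z['p'].astype(int)
r=(p[...,0]>120)&(p[...,1]<80)&(p[...,2]<80)
k,l,s,c=cv2.connectedComponentsWithStats(r.astype(np.uint8));i=1+np.argmax(s[1:,4]);print(s[i],c[i])
print('cap',[castw(c[i],h,z['P'],z['R']).round(4) for h in (.098,.092)],z['P'])
cv2.imwrite('pics/w1c.png',cv2.resize(z['p'][145:215,245:320,::-1],None,fx=8,fy=8,interpolation=0))
z=np.load('pics/w2.npz');p=z['p'].astype(int)
g=z['p'][140:215,240:320];cv2.imwrite('pics/w2c.png',cv2.resize(g[:,:,::-1],None,fx=8,fy=8,interpolation=0))
b=(p[...,2]>90)&(p[...,0]<90)
hull=np.zeros((420,560),np.uint8)
k,l,s,c=cv2.connectedComponentsWithStats(b.astype(np.uint8))
for w in np.where(s[:,4]>300)[0][1:]:print(s[w],c[w])
w=[j for j in range(1,k) if s[j,4]>300 and s[j,0]>230 and s[j,0]<300][0]
wh=(p[...,0]>60)
x,y,ww,hh=s[w,:4];sub=np.zeros_like(wh);sub[y+8:y+hh-8,x+8:x+ww-8]=wh[y+8:y+hh-8,x+8:x+ww-8]
v,u=np.nonzero(sub);print('bbox mid',(u.min()+u.max())/2,(v.min()+v.max())/2,'med',np.median(u),np.median(v),u.min(),u.max(),v.min(),v.max())
for q in [(np.median(u),np.median(v)),((u.min()+u.max())/2,(v.min()+v.max())/2),(281,178)]: print(castw(q,.008,z['P'],z['R']))
```

```text
[271 181  15   8  50] [277.7  183.86]
cap [array([ 0.4961, -0.0139,  0.098 ]), array([ 0.4974, -0.014 ,  0.092 ])] [ 0.50215994 -0.01186906  0.25953003]
[ 63  99  11  53 431] [ 67.81902552 123.2412993 ]
[ 112  114   67   76 2645] [144.34177694 151.05482042]
[ 250  153   30   56 1356] [264.04498525 178.80678466]
[332 306  44  24 720] [350.60972222 316.2125    ]
bbox mid 265.5 178.5 med 264.0 178.0 260 271 178 179
[ 0.5299621  -0.23421136  0.008     ]
[ 0.53056494 -0.2324701   0.008     ]
[ 0.53002806 -0.21442353  0.008     ]
```

View pics/w2c.png

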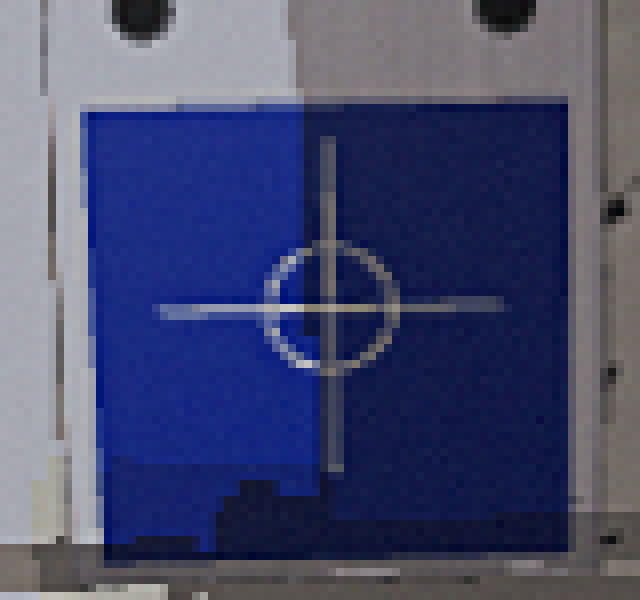

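View pics/w1c.png

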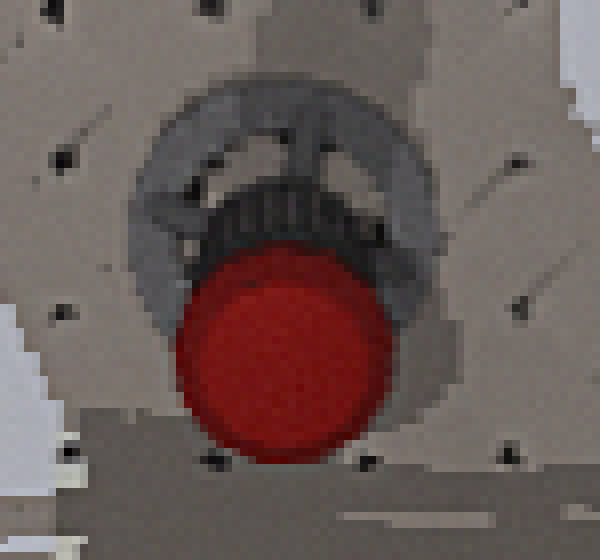

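Run:
```python
from h import *
z=np.load('pics/w1.npz')
print('cap',castw((280.06,189.1),.098,z['P'],z['R']))
print('foot',castw((285/8+244.5,230/8+144.5),.004,z['P'],z['R']))
z=np.load('pics/w2.npz');print('cross',castw((280.9,177.9),.008,z['P'],z['R']))
print(cast('top',(165,217.5),.098),cast('scene',(145.4,226.5),.098))
```

```text
cap [ 0.50153694 -0.01157987  0.098     ]
foot [ 0.50250159 -0.01144412  0.004     ]
cross [ 0.52990904 -0.2145397   0.008     ]
[ 0.50378778 -0.0150172   0.098     ] [ 0.499743   -0.01147149  0.098     ]
```

Run:
```python
from h import *
robot.goto([.502,-.0115,.17],A)
robot.servo_line([.502,-.0115,.041],speed=.1)
print(robot.read_position(),robot.read_t(),robot.read_force())
robot.move_gripper(0.0)
print(robot.read_grip_width()*88,robot.read_t(),robot.read_force())
P=robot.read_position();print(P)
robot.servo_line([.502,-.0115,.091],speed=.08)
print(robot.read_position(),robot.read_force(),robot.read_t(),robot.read_grip_width()*88)
for n in ['scene','top']:
    p,d=robot.grab_frame(n);cv2.imwrite(f'pics/{n}1.png',p[:,:,::-1])
```

```text
[ 0.50241364 -0.01139653  0.04152592] 7.1583 [ 0.16997691  1.6269003  -1.00756239]
25.755112948680527 8.1583 [-1.01557035  0.51368312 -0.91414778]
[ 0.50204581 -0.01141069  0.04097348]
[ 0.50153941 -0.01158428  0.09059829] [ 0.38570558  0.6964236  -3.93839753] 8.9333 25.877096866177702
```

View pics/scene1.png

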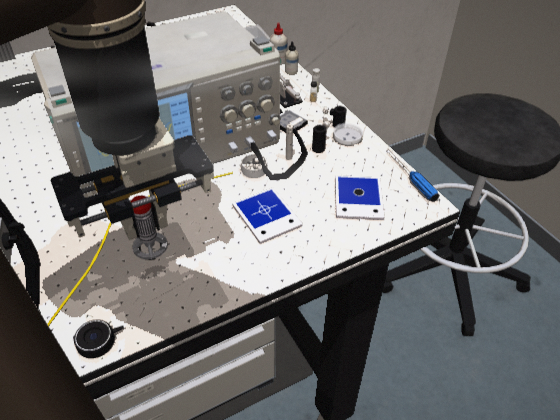

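The punch is held (width 25.8 mm, 3.5 N lifted). I'll hover just above the cross and check from the cameras.

Run:
```python
from h import *
robot.servo_line([.502,-.0115,.12],speed=.15)
robot.goto([.5302,-.2148,.12],A)
robot.servo_line([.5302,-.2148,.059],speed=.08)
robot.dwell(.3)
print(robot.read_position(),robot.read_force(),robot.read_t());print(robot.read_tcp_rot())
snap('w3')
for n,b in {'scene':(205,150,325,250),'top':(225,150,325,250)}.items():
    p,d=robot.grab_frame(n);np.savez(f'pics/{n}2.npz',p=p,d=d);cv2.imwrite(f'pics/{n}2.png',cv2.resize(p[b[1]:b[3],b[0]:b[2],::-1],None,fx=6,fy=6,interpolation=0))
```

```text
[ 0.53040488 -0.21484151  0.05940411] [ 0.16532816  0.72912877 -2.82285864] 11.4167
[[-9.99999714e-01  1.00120305e-04  7.50077083e-04]
 [ 1.00102908e-04  9.99999995e-01 -2.32317297e-05]
 [-7.50079405e-04 -2.31566382e-05 -9.99999718e-01]]
```

View pics/scene2.png

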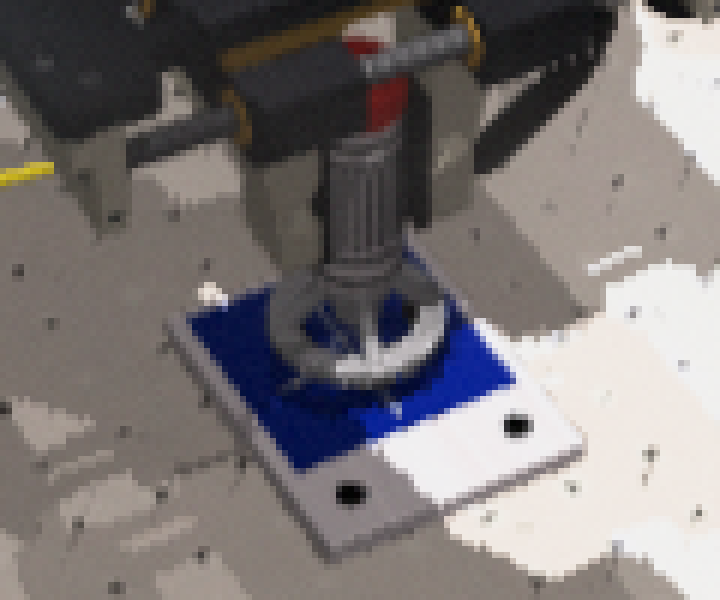

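View pics/top2.png

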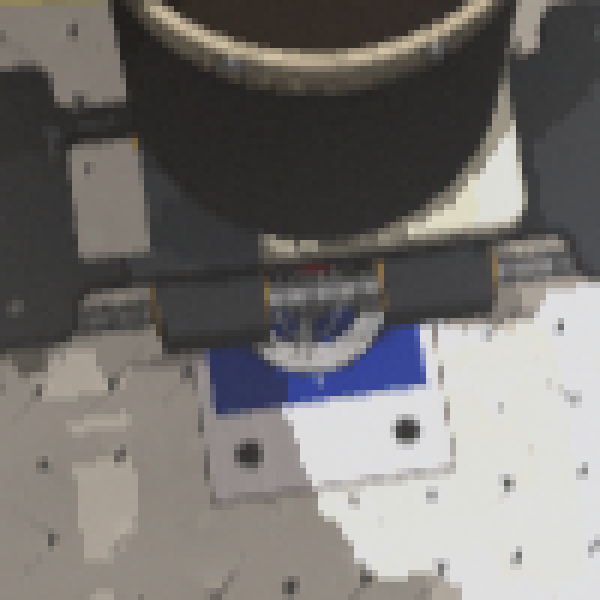

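View pics/w3.png

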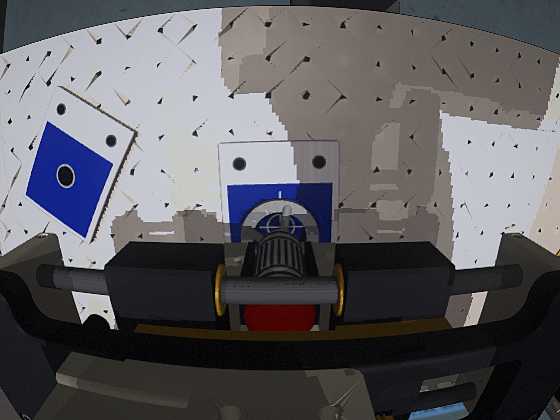

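Run:
```python
from h import *
for h in (.018,.021,.024):
  print(h,'top near edge',cast('top',(316/6+224.5,372/6+149.5),h),'scene near edge',cast('scene',(357/6+204.5,385/6+149.5),h))
z=np.load('pics/w3.npz');cv2.imwrite('pics/w3c.png',cv2.resize(z['p'][175:275,225:345,::-1],None,fx=6,fy=6,interpolation=0));print(castw((280.9,192),.008,z['P'],z['R']))
```

```text
0.018 top near edge [ 0.50877789 -0.21573852  0.018     ] scene near edge [ 0.51331967 -0.2054198   0.018     ]
0.021 top near edge [ 0.50806402 -0.21563333  0.021     ] scene near edge [ 0.51071652 -0.20409901  0.021     ]
0.024 top near edge [ 0.50735015 -0.21552815  0.024     ] scene near edge [ 0.50811338 -0.20277822  0.024     ]
[ 0.5060721  -0.21397579  0.008     ]
```

View pics/w3c.png

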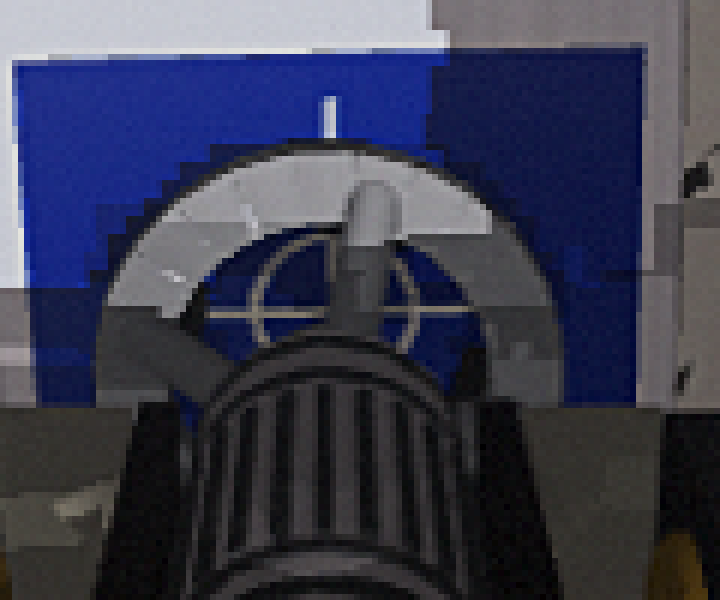

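Run:
```python
from h import *
z=np.load('pics/w3.npz')
f=lambda x,y,h:castw((x/6+224.5,y/6+174.5),h,z['P'],z['R']).round(4)
print('cross',f(331,313,.008),'rim near',[f(331,138,h) for h in (.018,.0185,.024)],'white edge',[f(331,152,h) for h in (.018,.022,.026)])
print('rim L/R',f(95,375,.018),f(565,375,.018),f(95,375,.022),f(565,375,.022))
```

```text
cross [ 0.5305 -0.2148  0.008 ] rim near [array([ 0.5072, -0.2148,  0.018 ]), array([ 0.5071, -0.2148,  0.0185]), array([ 0.5056, -0.2148,  0.024 ])] white edge [array([ 0.5087, -0.2148,  0.018 ]), array([ 0.5077, -0.2148,  0.022 ]), array([ 0.5066, -0.2148,  0.026 ])]
rim L/R [ 0.5342 -0.2409  0.018 ] [ 0.5343 -0.189   0.018 ] [ 0.5326 -0.2404  0.022 ] [ 0.5327 -0.1895  0.022 ]
```

Three views agree that the foot sits about 1.5–2 mm too far in +x, while y is centred. I'll shift −1.6 mm, lower to about 2 mm above the plate and check again.

Run:
```python
from h import *
robot.servo_line([.5287,-.2148,.0515],speed=.05)
robot.dwell(.3)
print(robot.read_position(),robot.read_force(),robot.read_t())
p,d,P,R=snap('w4');cv2.imwrite('pics/w4c.png',cv2.resize(p[175:275,225:345,::-1],None,fx=6,fy=6,interpolation=0))
for n,b in {'scene':(205,150,325,250),'top':(225,150,325,250)}.items():
    p,d=robot.grab_frame(n);cv2.imwrite(f'pics/{n}3.png',cv2.resize(p[b[1]:b[3],b[0]:b[2],::-1],None,fx=6,fy=6,interpolation=0))
```

```text
[ 0.52882335 -0.21481536  0.05160624] [-0.4099332  -0.30302702 -2.74783559] 12.1667
```

View pics/w4c.png

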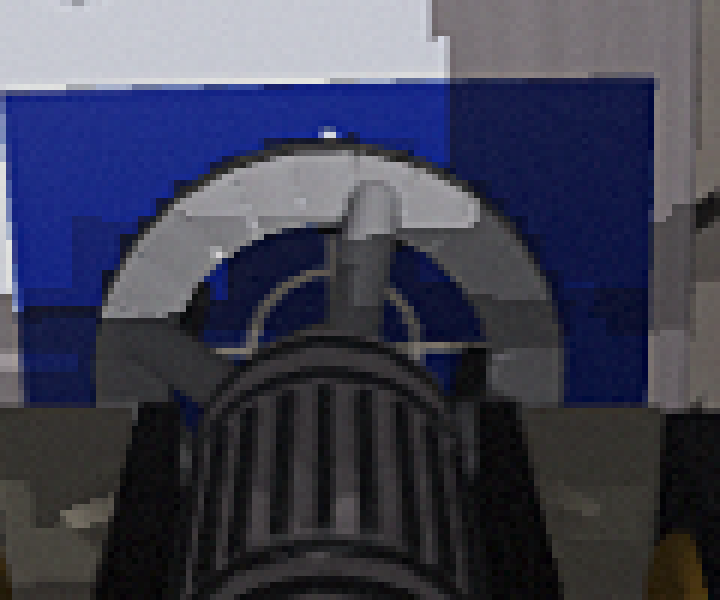

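View pics/scene3.png

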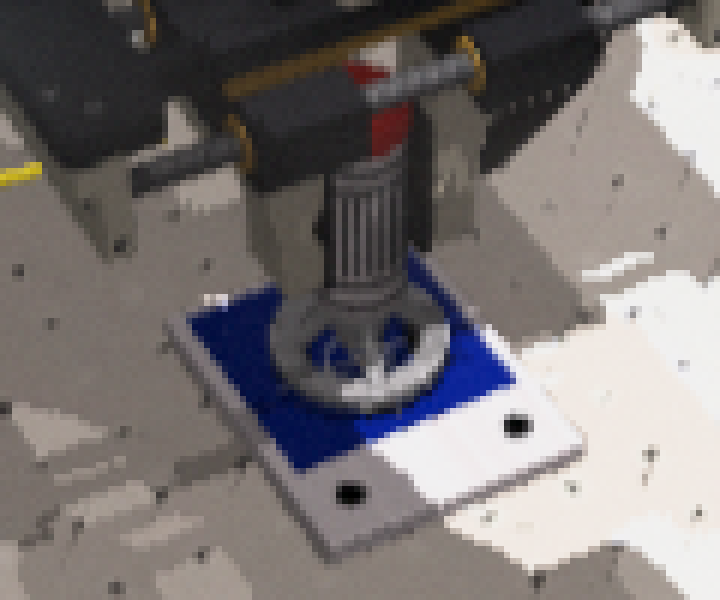

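Run:
```python
from h import *
z=np.load('pics/w4.npz')
f=lambda x,y,h:castw((x/6+224.5,y/6+174.5),h,z['P'],z['R']).round(4)
print('cross',f(329,350,.008),'rim near',f(330,141,.0106),'L/R',f(95,375,.0106),f(565,375,.0106),f(95,375,.0146),f(565,375,.0146))
n=cast('scene',(359/6+204.5,408/6+149.5),.0106);print('scene ctr',n+np.array([.0221,-.01175,0]),'vs .5310 -.2150')
```

```text
cross [ 0.5304 -0.215   0.008 ] rim near [ 0.5058 -0.2149  0.0106] L/R [ 0.5324 -0.2408  0.0106] [ 0.5325 -0.189   0.0106] [ 0.5308 -0.2403  0.0146] [ 0.5309 -0.1895  0.0146]
scene ctr [ 0.53374919 -0.21684637  0.0106    ] vs .5310 -.2150
```

Run:
```python
from h import *
X,Y=.5279,-.2148
F0=robot.read_force()[2]
for z in [.0505,.0490,.0475,.046,.0445,.043,.041,.039,.037,.0355,.0345,.034,.0335,.033,.0325,.032]:
    robot.servo_line([X,Y,z],speed=.03); robot.dwell(.08)
    P=robot.read_position();F=robot.read_force()
    print(z,np.round(P,4),np.round(F,1))
    if z<.036 and F[2]-F0>16: print('stop');break
    if F[2]-F0>30: break
print(robot.read_t(),robot.read_grip_width()*88)
snap('w5')
p,d=robot.grab_frame('scene');cv2.imwrite('pics/scene4.png',cv2.resize(p[150:250,205:325,::-1],None,fx=6,fy=6,interpolation=0))
```

```text
0.0505 [ 0.5279 -0.2148  0.0505] [ 0.1 -0.4 -4.7]
0.049 [ 0.5281 -0.2148  0.049 ] [ 0.1  0.1 -2.7]
0.0475 [ 0.5282 -0.2149  0.0485] [-3.2  3.   7. ]
0.046 [ 0.5283 -0.2149  0.0474] [-3.3  3.4 11.3]
0.0445 [ 0.5283 -0.2148  0.0461] [-5.4  3.8 12.4]
0.043 [ 0.5284 -0.2148  0.0446] [-4.5  3.5 12.1]
0.041 [ 0.5283 -0.2148  0.0425] [-3.2  3.7 11.4]
0.039 [ 0.5283 -0.2148  0.0402] [-3.   1.9  8.2]
0.037 [ 0.5283 -0.2148  0.0379] [-2.5  2.1  6.4]
0.0355 [ 0.5282 -0.2148  0.0358] [-1.1  2.9  2.4]
0.0345 [ 0.5283 -0.2148  0.0349] [-1.9  2.4  5.7]
0.034 [ 0.5283 -0.2148  0.0348] [-2.4  3.6  9.3]
0.0335 [ 0.5284 -0.2148  0.0348] [-4.2  4.  14.1]
stop
16.65 25.964650316226464
```

View pics/scene4.png

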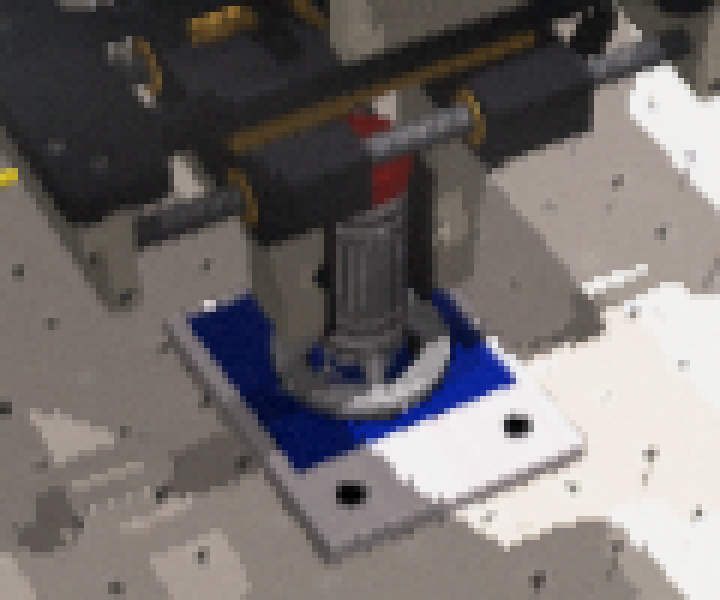

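The force curve shows the snap (12 N peak, 2.4 N, then a hard stop at 14 mm of travel). Before letting go I'll check the centring.

Run:
```python
from h import *
robot.servo_line([.5281,-.2148,.0488],speed=.03);robot.dwell(.2)
print(robot.read_position(),robot.read_force(),robot.read_t())
p,d,P,R=snap('w6');cv2.imwrite('pics/w6c.png',cv2.resize(p[175:275,225:345,::-1],None,fx=6,fy=6,interpolation=0))
```

```text
[ 0.52791187 -0.21487699  0.04887561] [-2.5214792   0.56865451  4.25095271] 17.6083
```

View pics/w6c.png

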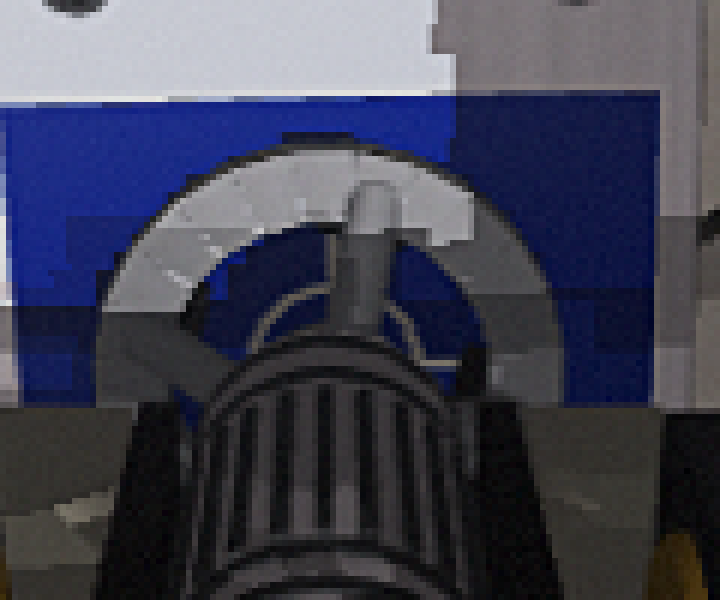

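Run:
```python
from h import *
z=np.load('pics/w6.npz')
f=lambda x,y,h:castw((x/6+224.5,y/6+174.5),h,z['P'],z['R']).round(4)
print('cross',f(331,362,.008),'rim near',f(330,143,.008),f(330,150,.012),'circle',f(330,287,.008))
z=np.load('pics/w1.npz');g=lambda x,y,h:castw((x/8+244.5,y/8+144.5),h,z['P'],z['R']).round(4)
print('orig foot rim near',g(285,75,0.001),'LR',g(130,235,.003),g(440,235,.003), 'true axis approx .502')
```

```text
cross [ 0.5298 -0.2149  0.008 ] rim near [ 0.5051 -0.2149  0.008 ] [ 0.5048 -0.2149  0.012 ] circle [ 0.5211 -0.215   0.008 ]
orig foot rim near [ 0.4776 -0.0114  0.001 ] LR [ 0.5034 -0.0366  0.003 ] [0.5035 0.0137 0.003 ] true axis approx .502
```

The foot centre is within about 0.5 mm of the cross, so I'll release.

Run:
```python
from h import *
robot.move_gripper(1.0);print(robot.read_grip_width(),robot.read_force(),robot.read_t())
P=robot.read_position();robot.servo_line([P[0],P[1],.2],speed=.12)
robot.goto([.43,0.05,.3],A)
robot.dwell(.3);print(robot.read_t())
for n,b in {'scene':(205,150,325,250),'top':(225,150,325,250)}.items():
    p,d=robot.grab_frame(n);np.savez(f'pics/{n}5.npz',p=p,d=d);cv2.imwrite(f'pics/{n}5.png',cv2.resize(p[b[1]:b[3],b[0]:b[2],::-1],None,fx=6,fy=6,interpolation=0))
    X=cloud(n,d);r=(p[...,0].astype(int)>100)&(p[...,1]<70)&(p[...,2]<70);Q=X[r&(abs(X[...,1]+.215)<.05)&(abs(X[...,0]-.53)<.05)]
    if len(Q): print(n,len(Q),np.median(Q,0),np.percentile(Q[:,2],[10,90]))
```

```text
0.9999876636523369 [ 0.3737489  -0.72721246  0.47724232] 18.7833
21.6417
scene 214 [ 0.52339472 -0.2120611   0.10432906] [0.09742072 0.10660675]
top 186 [ 0.52751862 -0.21629181  0.10569747] [0.1017508  0.10763629]
```

View pics/scene5.png

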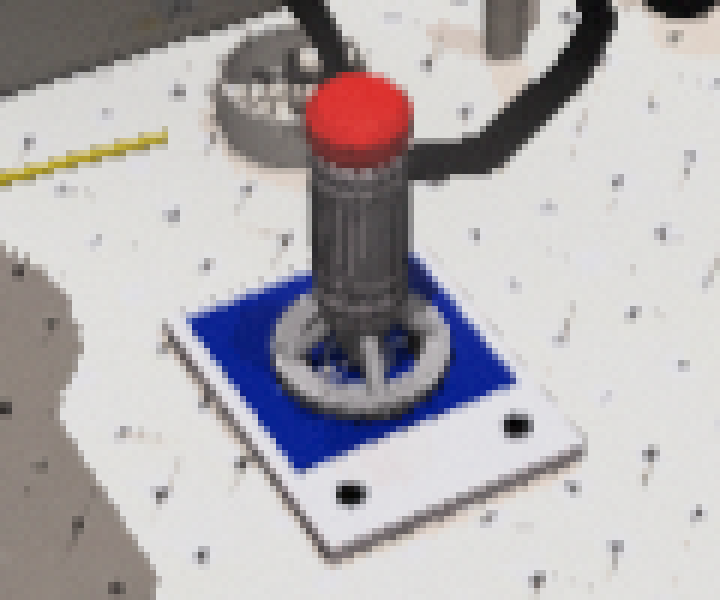

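View pics/top5.png

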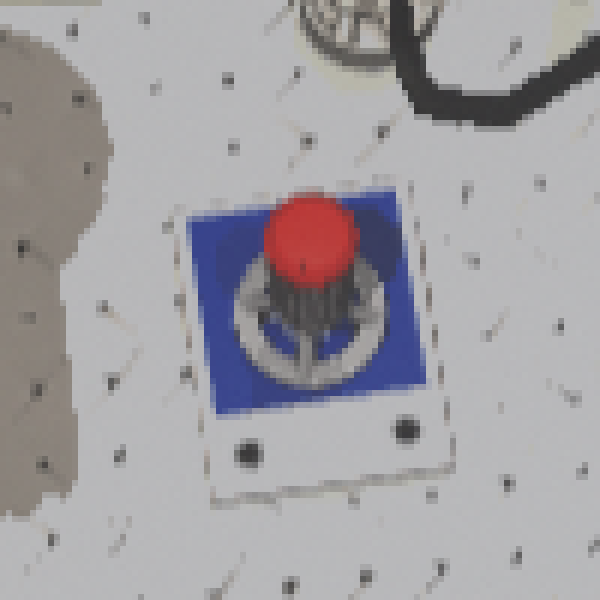

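In both views the punch stands upright with its cap at about 0.106 m, which is plate plus barrel up. The foot centre is at crop pixels (311,313) in the top view, against the cross at (309,312). The plate's holes are at the same pixels as before.

Run:
```python
from h import *
robot.job_done();print(robot.read_t())
```

```text
the job is handed in; nothing more can be done
the job is handed in; nothing more can be done
```

The blank with the white cross is punched, and the job was handed in at about 22 s of the 45 s allowed. I gripped the punch by its barrel, corrected its position over the cross by about 2.5 mm in total from the camera checks, and pressed it straight down.

- **Snap:** the force peaked at about 12 N, fell to about 2 N just before the stop, then rose sharply at the hard stop after about 14 mm of travel. The barrel was eased back up before I let go.
- **Final position:** the last pictures show the punch upright, with the cap top at about 0.106 m, so the barrel is up. In the top view the foot is within about 1 mm of the cross.
- **Blank:** it has not moved; its holes are at the same pixels as before the press.
- **Disagreement:** before my last 0.9 mm correction, the scene camera's rough edge reading put the punch about 3 mm off along its line of sight. The wrist camera read 0.4–1.4 mm at that point and about 0.3 mm just before I let go, so I trusted the wrist view.

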